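Retighten the backed-off flange bolt of a pressure reactor

ROBOT

A 6-joint arm with a two-finger parallel gripper is mounted at the origin on the work surface. World frame = base frame: x ahead of the robot, y to its left, z up, the work surface at z = 0. Lengths are in mm, angles in rad, forces in N, time in s.
With the tool pointing down it reaches from about 275 to 1000 mm from the base axis. Payload 8.4 kg.
Tool frame: the origin (TCP) lies at the very end of the fingers, on their centre line; the grasp point (between the pads) lies 19 mm behind it; z points along the fingers, y is the direction in which the jaws open and shut (so a half turn about z gives the same grasp; the last joint's range is limited). The gripper opens to 85 mm and grips with 20 to 120 N. Pads are 22 mm wide; open, the fingers measure 114 mm over their backs; the gripper's body (76 mm by 85 mm) begins 54 mm behind the grasp point. The pads swing forward as they close: fully open they stand 13 mm farther back than shut.
Start: joints at [-1.228, 0.353, 1.633, -0, 1.155, -0.002], TCP at [211.254, -588.217, 231.281] pointing down, gripper open.
Joint ranges: [-2.63, 2.63], [-0.92, 2.1], [0.06, 2.66], [-1.3, 4.44], [0, 2.69], [-3.02, 3.02]. Speed limits (rad/s): [2.22, 2.22, 2.79, 3.14, 3.14, 3.14].

INTERFACE

Orientations are given as [roll, pitch, yaw] about the fixed x, y, z axes, in that order (R = Rz(yaw) Ry(pitch) Rx(roll)).
In Python, from rig import sense, grab_frame, get_calibration, sign_off, boxes_of, trace gives the robot as it stands.
- The arm moves only by the tool servo_tool, never from a script. Its argument "rows" is a list of rows, each a list of 3 entries, a list of its own where there are three numbers: the finger opening in mm, from 0 to 85.4, then the shift along the tool's x, y, z in mm, then the turn, a rotation vector about the tool's x, y, z in degrees. A call has 1 to 8 rows; each row shifts and turns the commanded pose from where the row before left it, along the tool's axes as they then stand; what a row does not reach is not made up. A row lasts 1/8 s, in which the tool goes at most 62.5 mm and 10.7 degrees, less where a joint would pass 70% of its speed; a pose out of reach is approached as far as the arm can. A call is refused whole if a number of a shift passes 62.5 or a number of a turn 10.7, either way. A call with a gripper value outside its range is refused whole. The fingers move at their own pace and stop on an object; "force" is the grip in N (left out, the last holds). Time passes only in rows, so rows that do not move let the fingers close. It gives the time, the measured TCP pose, the force and the opening at its end, in the units of the state.
- sense(): the state, without advancing time (a new reading comes with each control period).
- grab_frame(name): name is "side" or "top"; returns the picture (384x512x3 uint8, blue, green, red); there is no depth.
- get_calibration(name): a dict with "intrinsics" (3x3 intrinsics, pixels), "k1" (the pictures are not rectified: a ray, as slopes to the right and down, at radius r is drawn at 1 + k1 r^2 times it, then the intrinsics apply), "world_to_cam" (4x4, takes a point from world to camera coordinates). Camera axes: x right, y down, z forward; pixel columns grow to the right and rows downward; lengths in mm; the calibration is good to about 2 mm. A picture is of the moment at which its call begins. get_calibration takes no time and is no camera call.
- sign_off(): hands the job in, once; it reports no verdict.
Trained networks look in the newest picture that a camera, given by its name, has taken for a name from the list of things; names that differ only in an ending like _2 or _b are one class to them, and where a whole thing is asked for, a point or a joint stands for the part that bears it (a point fixed in the world has none). Each returns a list of dicts, best first, with "conf" (0 to 1); they miss things now and then, are a little off and sometimes report something else, mostly with a low value. They report only what shows in the picture. A call takes as long as a camera call.
- boxes_of(camera, thing): "centre" ([x, y, z] in mm, in the coordinates of the camera as it stood for that picture, good to about 4 mm: the middle of the surface that is visible of it).
- trace(camera, thing): "mask" (384x512 bool, what is visible of it).
The state is a dict: "clock": time; "qpos": joint angles; "qvel": joint speeds; "joint_efforts": joint torques, N m; "eef_pos": TCP position; "tcp_rot": TCP orientation; "contact_force": force on the tool from outside, world axes, zero at the start; "wrist_torque": the same for the moment, N m; "opening": opening from 0.0 (shut) to 1.0 (fully open).
Only numpy, scipy, OpenCV 4.12 (cv2) and the standard library are available. Lean on these libraries where they do the work, as an engineer would, in place of code of your own. Each camera call takes 0.05 s, during which the arm holds its last target. There are 200 camera calls.

TASK

One bolt on the pressure reactor's lid has backed off: the one straight in front of the pressure gauge's dial, whose white paint line no longer meets the line on the flange. Take the larger T-handle box wrench out of its stand, fit it fully down over that bolt's head and turn it clockwise until the bolt stops and the two lines meet again; then put the wrench back upright in the hole it came from. Turn the bolt with the wrench only, do not knock the gauge, and leave the other bolts and the other things on the bench as they are.

Things in the scene. Friction and masses are not known exactly. Their poses are not given: they have to be found in the camera images.
- reactor: Bench pressure reactor, fixed: white round heater jacket 160 mm across (a grey terminal box with black plug on its -x side reaches 98 mm from the axis, below 50 mm height) and a steel flange lid 154 mm across. Origin on the bench under the jacket's axis; +x points to the bolt in front of the gauge (bolt0). The lid carries six hex-head bolts on a circle of 53 mm radius, one every 60 degrees.
- reactor_top (a point): Centre of the lid's flange face, 110 mm above the bench. On a hub 62 mm across stand, within 40 mm of the axis, the gauge (towards +x), two needle valves with black knobs (at 120 and 240 degrees, tops 60 mm above the flange face) and a thin thermowell.
- gauge_face (a point): Centre of the pressure gauge's round white dial (48 mm across), which stands upright and faces the reactor's +x, towards bolt0; 20.5 mm from the reactor's axis, 54 mm above the flange face. The gauge's top, the highest point of the reactor, is 78 mm above the flange face (188 mm above the bench). Fragile.
- gauge: The pressure gauge as a whole (dial case and brass stem), fixed on the lid; origin at the reactor's origin. Fragile: must not be knocked.
- bolt0_seat (a point): The backed-off bolt: point on its axis at the flange face; z up, x along its painted line, which runs from the head's centre across one flat; turns with the bolt. Dark steel hexagonal head 22 mm across flats (25 across corners), 10 mm high, with a round boss 20 mm across and 3 mm high on top. Its flats face x and every 60 degrees from it.
- bolt0 (a joint): Turn of the backed-off bolt, rad: 0 = tight, at its hard stop, painted line pointing straight outwards to the line on the flange; starts negative (-1.2 to -0.7) and grows as the bolt is turned clockwise seen from above. It resists with about 0.2 N m and does not rise or sink. Forced over 0.3 rad past the stop, the wrench slips round the corners and can drag it back.
- wrench: The larger T-handle box wrench, plain steel, 0.32 kg, 127 mm tall: a hexagonal tube 36 mm high and 29.5 mm across flats (34 across corners), a neck tapering up to 50 mm height, a shank 11 mm thick and a round crossbar 110 mm long and 14 mm thick across the top. Origin at the centre of the open lower end; z up the shank, x along the crossbar. It stands upright in a hole of the stand.
- wrench_mouth (a point): Centre of the wrench's open lower end (its origin). Hexagonal mouth 23.5 mm across flats (0.75 mm play each side on the bolt, slightly flared), 26 mm deep; its flats face the wrench's x and every 60 degrees, so it goes on when wrench and bolt yaw agree within about 0.12 rad modulo 60 degrees; this play is taken up before the bolt turns. Fully down, the end rests on the flange face.
- wrench_bar (a point): Centre of the larger wrench's crossbar, 120 mm above the wrench's origin; grip the bar here from above.
- stand: Grey plastic tool stand, fixed, 180 x 76 x 45 mm, long side along its x; origin at the centre of its underside. Two round holes 40 mm across, 39 mm deep (floor 6 mm above the bench), on its long axis 55 mm either side of the centre.
- stand_hole0 (a point): Centre of one hole's mouth, at the stand's top (45 mm above the bench), towards the stand's -x.
- stand_hole1 (a point): Centre of the other hole's mouth, towards the stand's +x. The larger wrench may start in either hole, its crossbar within 0.3 rad of the stand's long axis, the smaller wrench in the other.
- small_wrench: The smaller T-handle box wrench, for another bolt size (14.5 mm across flats, does not fit): crossbar 76 mm long and 11 mm thick, 98 mm above its end. Stands in the other hole. Leave it.
- liner: White cup-shaped reactor liner, 50 mm across, 62 mm high; origin under its centre. Leave it.
- beaker: Glass beaker, 68 mm across, 88 mm high; origin under its centre. Leave it.
- jar: Brown glass jar, 62 mm across, 85 mm high; origin under its centre. Leave it.
- gasket: White flat ring gasket, 66 mm across, 5 mm thick, lying on the bench. Leave it.
- vial: Clear vial, 26 mm across, 52 mm high; origin under its centre. Leave it.
- spatula: Thin steel spatula, about 165 mm long, lying flat on the bench. Leave it.
- bolt1 (a joint): Turn of the bolt 60 degrees on from bolt0 (anticlockwise from above), same make: 0 = tight at its stop, where it starts; negative = loosened. Leave it.
- bolt2 (a joint): Turn of the bolt 120 degrees on from bolt0 (anticlockwise from above), same make: 0 = tight at its stop, where it starts; negative = loosened. Leave it.
- bolt3 (a joint): Turn of the bolt 180 degrees on from bolt0 (anticlockwise from above), same make: 0 = tight at its stop, where it starts; negative = loosened. Leave it.
- bolt4 (a joint): Turn of the bolt 240 degrees on from bolt0 (anticlockwise from above), same make: 0 = tight at its stop, where it starts; negative = loosened. Leave it.
- bolt5 (a joint): Turn of the bolt 300 degrees on from bolt0 (anticlockwise from above), same make: 0 = tight at its stop, where it starts; negative = loosened. Leave it.

How it is judged:
By the outcome, as a careful person would: the job done as asked, in the order asked, and still so for the second after the job is handed in, with the robot touching nothing.
It also fails if it takes over 51 s, if anything falls off the work surface, if the arm or the gripper's body presses on something with over 40 N, if the wrist force passes 120 N, or if a joint passes its speed limit or range.

## Working session

There is one attempt and no reset: what is moved stays moved. The work goes in short steps, Python scripts to look and compute and a tool call to move; the robot and the scene stay as the last step left them, time stands still between calls to the robot, and variables do not carry over. Pictures are saved under pics/ and viewed, about 8 in all and at most 12, crops included, and the job is handed in when it is done.

Besides the shell and the picture viewer there is one more tool, called as a command line: name --argument value ..., lists and objects as JSON in quotes. servo_tool: Moves the arm, as the interface text tells. Its arguments: {"type":"object","properties":{"rows":{"type":"array","items":{"type":"array"}},"force":{"type":"number"}},"required":["rows"]}

```bash
mkdir -p pics; ls
cat > h.py <<'E'
import numpy as np, cv2
from rig import *
def cal(n):
    c=get_calibration(n); return np.array(c["intrinsics"]),c["k1"],np.array(c["world_to_cam"])
def w(n,p):
    K,k,T=cal(n); return (np.linalg.inv(T)@np.r_[p,1])[:3]
def ray(n,uv):
    K,k,T=cal(n); d=(np.linalg.inv(K)@np.r_[uv,1])[:2]; s=d.copy()
    for _ in range(20): s=d/(1+k*(s@s))
    R=T[:3,:3]; return -R.T@T[:3,3], R.T@np.r_[s,1]
def atz(n,uv,z):
    o,d=ray(n,uv); return o+d*(z-o[2])/d[2]
def proj(n,p):
    K,k,T=cal(n); c=(T@np.r_[p,1])[:3]; s=c[:2]/c[2]; s=s*(1+k*(s@s)); return (K@np.r_[s,1])[:2]
E
python3 - <<'E'
from h import *
for n in("side","top"):
    f=grab_frame(n); cv2.imwrite(f"pics/{n}0.png",f)
    K,k,T=cal(n); print(n,K[0,0],k,"cam at",(-T[:3,:3].T@T[:3,3]).round(), "fwd",T[2,:3].round(2))
    for t in("reactor","gauge","bolt0","wrench","wrench_bar","small_wrench","stand","liner","beaker","jar","gasket","vial","spatula"):
        for b in boxes_of(n,t)[:2]:
            print(t,round(b["conf"],2),w(n,b["centre"]).round(0))
print(sense())
E
```

```text
pics
side 380.0988492946345 0.009844497751425528 cam at [381. 627. 891.] fwd [ 0.19 -0.61 -0.77]
reactor 0.66 [ 502. -170.  104.]
reactor 0.17 [505. 230.  42.]
gauge 0.64 [ 523. -197.  179.]
gauge 0.49 [507. 229.  43.]
bolt0 0.64 [ 532. -159.  121.]
bolt0 0.63 [ 563. -200.  121.]
wrench 0.74 [563. 222. 129.]
wrench 0.62 [ 457. -202.  124.]
wrench_bar 0.91 [563. 214. 128.]
small_wrench 0.68 [458. 210. 106.]
stand 0.97 [510. 234.  40.]
stand 0.56 [ 488. -251.  117.]
liner 0.88 [401.  13.  42.]
beaker 0.6 [631.   3.  57.]
jar 0.91 [713. 183.  67.]
jar 0.58 [506. 229.  42.]
gasket 0.86 [494. 380.   7.]
vial 0.49 [743. -75.  39.]
spatula 0.61 [455. 209. 107.]
top 499.6599551805277 -0.04308720245450461 cam at [ 316.  -17. 1270.] fwd [ 0.21  0.01 -0.98]
reactor 0.63 [ 496. -197.  109.]
gauge 0.63 [500. 203.  44.]
gauge 0.51 [ 518. -202.  187.]
bolt0 0.65 [ 454. -211.  123.]
bolt0 0.48 [ 560. -200.  126.]
wrench 0.64 [557. 212. 131.]
wrench 0.48 [502. 201.  45.]
wrench_bar 0.8 [556. 212. 133.]
small_wrench 0.77 [450. 200. 106.]
stand 0.91 [502. 205.  45.]
stand 0.71 [557. 208. 129.]
liner 0.
[... 250 characters left out ...]
.]
{'clock': 1.4, 'qpos': array([-1.22842334e+00,  3.52987397e-01,  1.63339114e+00, -1.92581492e-05,
        1.15521531e+00, -2.41940008e-03]), 'qvel': array([ 9.79634218e-04,  1.87052418e-03,  2.72887529e-03,  7.53245346e-05,
        2.71120541e-04, -7.77238474e-04]), 'joint_efforts': array([ 1.12024954e-03, -6.05172014e+01, -3.42434335e+01,  9.58870282e-05,
        1.24224585e-03,  1.75049018e-05]), 'eef_pos': array([ 211.23475608, -588.22509985,  231.29264403]), 'tcp_rot': array([-3.14159142e+00,  1.76159967e-05,  3.44800158e-01]), 'contact_force': array([-0.22493572,  0.86550549, -0.37883944]), 'wrist_torque': array([ 0.02622369, -0.00261964, -0.01882951]), 'opening': 0.9993028595669148}
```

Run:
```python
from h import *
t=cv2.imread("pics/top0.png");s=cv2.imread("pics/side0.png")
def crop(im,n,p,h,z):
    u,v=proj(n,p).astype(int); x0=max(0,u-h);y0=max(0,v-h); print(n,p,"origin",x0,y0,"zoom",z)
    return cv2.resize(im[y0:v+h,x0:u+h],(400,300) if 0 else (400,400),interpolation=cv2.INTER_CUBIC)
cv2.imwrite("pics/a.png",np.hstack([crop(t,"top",[500,-200,110],50,4),crop(s,"side",[500,-200,110],50,4)]))
cv2.imwrite("pics/b.png",np.hstack([crop(t,"top",[505,208,80],50,4),crop(s,"side",[505,208,80],50,4)]))
```

```text
top [500, -200, 110] origin 282 176 zoom 4
side [500, -200, 110] origin 246 95 zoom 4
top [505, 208, 80] origin 111 171 zoom 4
side [505, 208, 80] origin 207 218 zoom 4
```

View pics/top0.png

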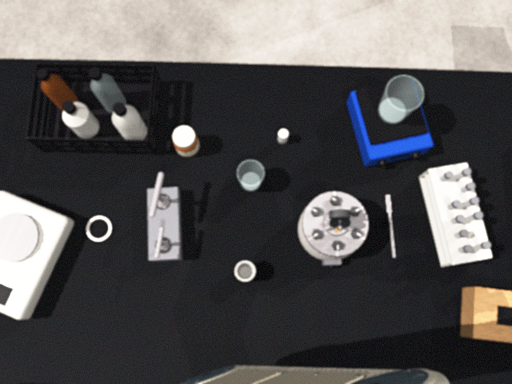

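View pics/a.png

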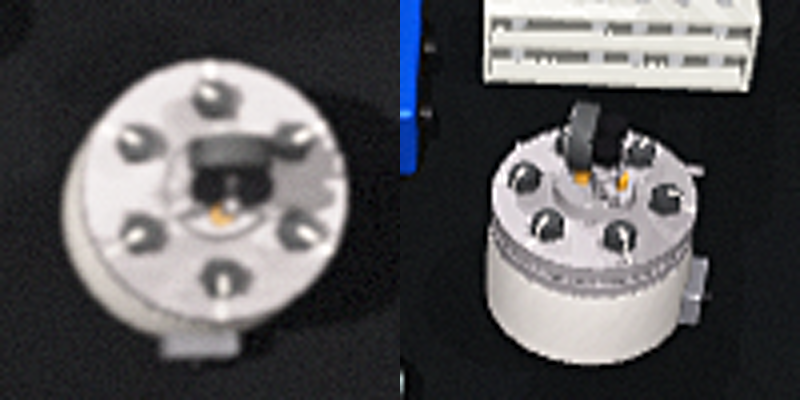

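View pics/b.png

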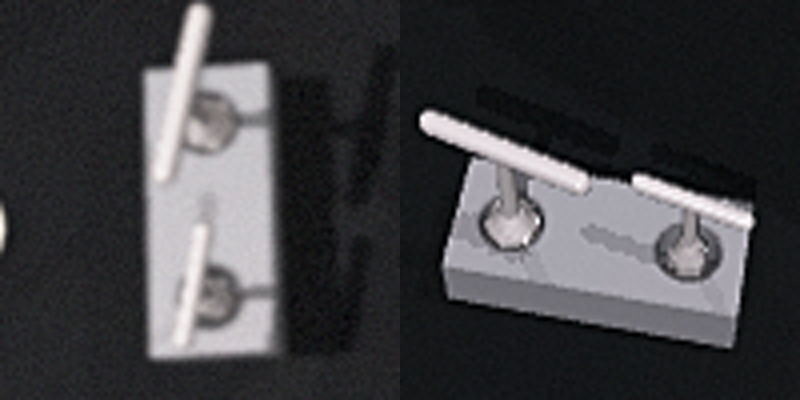

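```bash
cat > fit.py <<'E'
from h import *
from scipy.optimize import least_squares
E
python3 - <<'E'
from fit import *
A={n:np.mean([grab_frame(n).astype(float) for _ in range(6)],0) for n in("top","side")}
for n in A: np.save(f"avg_{n}.npy",A[n])
T=np.array([(210,95),(138,143),(143,231),(225,278),(301,229),(298,140)])/4+[282,176]
S=np.array([(524,178),(547,222),(619,235),(667,197),(641,152)])-[400,0]; S=S/4+[246,95]
iT=range(6); iS=range(5)
def pts(p,k): a=p[2]+k*np.pi/3; return np.array([p[0]+53*np.cos(a),p[1]+53*np.sin(a),121.5])
def res(p,which):
    r=[]
    if 't' in which: r+=[proj("top",pts(p,k))-T[k] for k in iT]
    if 's' in which: r+=[proj("side",pts(p,k))-S[k] for k in iS]
    return np.concatenate(r)
for wh in("t","s","ts"):
    o=least_squares(res,[500,-200,0],args=(wh,),loss="soft_l1",x_scale=[1,1,.01]); print(wh,o.x.round(3),"bolt0",pts(o.x,0).round(1)); print(res(o.x,wh).reshape(-1,2).round(1).tolist())
# bar: bright pixels
for n in A:
    g=A[n].min(2); u,v=proj(n,[559,212,126]); 
    m=np.zeros(g.shape,np.uint8); r=35; y,x=int(v),int(u); m[y-r:y+r,x-r:x+r]=g[y-r:y+r,x-r:x+r]>205
    nl,l,st,c=cv2.connectedComponentsWithStats(m)
    for k in range(1,nl):
        if st[k,4]<40: continue
        P=np.argwhere(l==k)[:,::-1].astype(float); W=np.array([atz(n,q,129)[:2] for q in P]); C=W.mean(0)
        _,s,V=np.linalg.svd(W-C); t=(W-C)@V[0]; print(n,st[k],"ctr",((t.max()+t.min())/2*V[0]+C).round(1),C.round(1),"len",np.ptp(t).round(1),"yaw",round(np.arctan2(V[0][1],V[0][0])%np.pi,3))
# stand corners
o=[]
def cr(n,p,h,z):
    u,v=np.round(proj(n,p)).astype(int); print(n,u-h,v-h)
    im=np.clip((A[n][v-h:v+h,u-h:u+h])*1.2,0,255).astype(np.uint8); return cv2.resize(im,(2*h*z,2*h*z),interpolation=cv2.INTER_CUBIC)
b=pts(least_squares(res,[500,-200,0],args=("ts",)).x,0)
cv2.imwrite("pics/c.png",np.hstack([cr("top",b,12,16),cr("side",b,12,16)]))
E
```

```text
t [ 5.07205e+02 -2.08450e+02  5.20000e-02] bolt0 [ 560.1 -205.7  121.5]
[[1.0, 0.4], [0.1, -0.1], [-0.0, 0.4], [-0.1, -0.4], [-0.1, -0.0], [-0.8, -0.3]]
s [ 5.07952e+02 -2.02109e+02  3.50000e-02] bolt0 [ 560.9 -200.2  121.5]
[[0.1, -0.6], [0.0, 0.3], [0.2, 0.1], [-0.2, 0.2], [-0.2, -0.1]]
ts [ 5.07669e+02 -2.07227e+02  4.70000e-02] bolt0 [ 560.6 -204.8  121.5]
[[0.6, 0.2], [-0.4, -0.4], [-0.6, 0.1], [-0.8, -0.6], [-0.6, -0.1], [-1.3, -0.4], [0.5, -1.6], [0.7, -0.7], [0.9, -1.2], [0.3, -1.0], [0.1, -1.3]]
top [149 173  13  43 166] ctr [561.4 217.9] [558.4 218.4] len 103.1 yaw 2.975
side [212 246  42  19 174] ctr [564.3 214.9] [564.3 214.9] len 104.9 yaw 2.997
top 323 188
side 266 126
```

View pics/c.png

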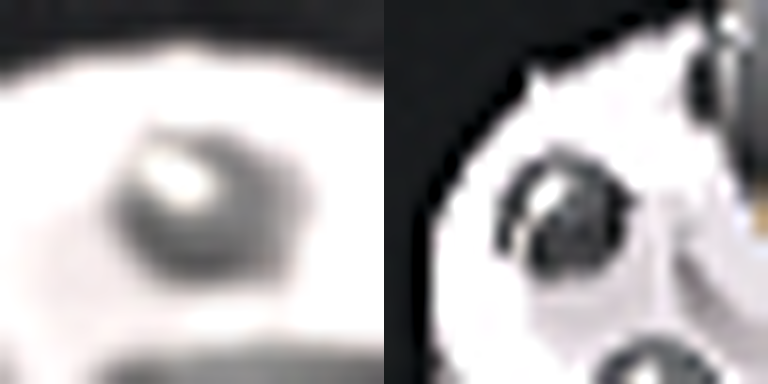

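servo_tool --rows '[[85, [0, 0, 0], [0, 0, 9.57]], [85, [0, 0, 0], [0, 0, 9.57]], [85, [0, 0, 0], [0, 0, 9.57]], [85, [14, -53, 0], [0, 0, 0]], [85, [14, -53, 0], [0, 0, 0]], [85, [14, -53, 0], [0, 0, 0]], [85, [14, -53, 0], [0, 0, 0]], [85, [14, -53, 0], [0, 0, 0]]]'

```text
clock: 3.0
eef_pos: [322.1, -335.8, 231.5]
tcp_rot: [3.141, -0.001, -0.157]
contact_force: [1.4, 0.4, -0.5]
opening: 0.994
```

servo_tool --rows '[[85, [14, -53, 0], [0, 0, 0]], [85, [14, -53, 0], [0, 0, 0]], [85, [14, -53, 0], [0, 0, 0]], [85, [14, -53, 0], [0, 0, 0]], [85, [14, -53, 0], [0, 0, 0]], [85, [14, -53, 0], [0, 0, 0]], [85, [14, -53, 0], [0, 0, 0]], [85, [14, -53, 0], [0, 0, 0]]]'

```text
clock: 4.0
eef_pos: [498.9, 65.9, 231.6]
tcp_rot: [-3.142, -0.001, -0.156]
contact_force: [0.8, -1.3, -0.5]
opening: 0.996
```

```bash
cat > tmpl.py <<'E'
from fit import *
# template fit of bolts in the averaged first pictures
def hexa(x,y,a,R,z): t=a+np.pi/6+np.arange(6)*np.pi/3; return np.c_[x+R*np.cos(t),y+R*np.sin(t),np.full(6,z)]
def projm(n,P):
    K,k,T=cal_[n]; c=np.c_[P,np.ones(len(P))]@T[:3].T; s=c[:,:2]/c[:,2:]; s=s*(1+k*(s**2).sum(1,keepdims=True)); return s@K[:2,:2].T+K[:2,2]
cal_={n:cal(n) for n in("top","side")}
SS=8
def render(n,p,ks,uv0,h,lw=1.5):
    cx,cy,yaw,q0,dark,line,bg=p; im=np.full((2*h*SS,2*h*SS),bg)
    px=lambda P: np.round(((projm(n,P)-uv0+.5)*SS-.5)).astype(np.int32)
    for k in ks:
        a=yaw+k*np.pi/3; x,y=cx+53*np.cos(a),cy+53*np.sin(a); b=a-(q0 if k==0 else 0)
        t=np.linspace(0,2*np.pi,24); 
        for P in (np.r_[hexa(x,y,b,12.7,110),hexa(x,y,b,12.7,120)],np.r_[np.c_[x+10*np.cos(t),y+10*np.sin(t),0*t+120],np.c_[x+10*np.cos(t),y+10*np.sin(t),0*t+123]]):
            cv2.fillConvexPoly(im,cv2.convexHull(px(P)),dark)
        d=np.array([np.cos(b),np.sin(b)]); m=np.array([-d[1],d[0]])
        for r0,r1,z in((0,10,123),(10,11,120)):
            q=[np.r_[[x,y]+d*r+m*s,z] for r,s in((r0,-lw),(r1,-lw),(r1,lw),(r0,lw))]; cv2.fillConvexPoly(im,px(np.array(q)),line)
    im=cv2.GaussianBlur(im,(0,0),.55*SS); return cv2.resize(im,(2*h,2*h),interpolation=cv2.INTER_AREA)
E
python3 - <<'E'
from tmpl import *
from scipy.optimize import minimize
for n,ks,p0 in(("top",[0,1,2,3,4],[506.5,-207.5,.05]),("side",[0,1,2,3],[508,-203,.04])):
    g=np.load(f"avg_{n}.npy").mean(2); h=40; uv0=np.round(proj(n,[507,-206,115])).astype(int)-h
    I=g[uv0[1]:uv0[1]+2*h,uv0[0]:uv0[0]+2*h]
    M=np.zeros(I.shape)
    for k in ks:
        a=p0[2]+k*np.pi/3; u=proj(n,[p0[0]+53*np.cos(a),p0[1]+53*np.sin(a),116])-uv0; cv2.circle(M,tuple(int(round(t)) for t in u),8,1,-1)
    best=None
    for lw in (1,1.5,2):
      for q in(-1.15,-.95,-.75):
        f=lambda p:(M*(render(n,p,ks,uv0,h,lw)-I)**2).sum()/M.sum()
        x0=np.array(p0+[q,60,230,220.]); sim=np.array([x0]+[x0+np.eye(7)[i]*[3,3,.06,.2,30,30,20][i] for i in range(7)])
        o=minimize(f,x0,method="Nelder-Mead",options=dict(initial_simplex=sim,maxiter=700)); 
        if best is None or o.fun<best[0]: best=(o.fun,lw,o.x)
        if lw==1.5: print(n,q,round(o.fun,1),o.x.round(3))
    print(n,"best",best[0],best[1],best[2].round(3))
s=sense(); print(s["clock"],s["eef_pos"].round(1),s["tcp_rot"].round(3),s["qpos"].round(2),s["contact_force"].round(1))
E
```

```text
top -1.15 620.0 [ 5.07885e+02 -2.07933e+02  4.10000e-02 -1.25000e+00  1.10092e+02
  2.68441e+02  2.05601e+02]
top -0.95 585.0 [ 5.07820e+02 -2.08068e+02  4.00000e-02 -1.15000e+00  1.07924e+02
  3.01073e+02  2.02925e+02]
top -0.75 608.1 [ 5.07679e+02 -2.08052e+02  4.00000e-02 -1.02200e+00  1.09640e+02
  2.79881e+02  2.01028e+02]
top best 555.2961445972359 2 [ 5.07840e+02 -2.07740e+02  3.90000e-02 -1.08000e+00  1.08231e+02
  2.60849e+02  2.03298e+02]
side -1.15 1038.2 [ 5.09976e+02 -2.08063e+02  4.00000e-02 -7.94000e-01  6.54280e+01
  2.72736e+02  1.96719e+02]
side -0.95 1012.1 [ 5.09927e+02 -2.07720e+02  3.70000e-02 -8.54000e-01  6.63630e+01
  2.97093e+02  1.97071e+02]
side -0.75 1034.2 [ 5.09895e+02 -2.07654e+02  4.10000e-02 -7.48000e-01  6.55500e+01
  2.86242e+02  1.97385e+02]
side best 985.7070569903789 2 [ 5.10114e+02 -2.07926e+02  4.00000e-02 -8.72000e-01  6.22260e+01
  2.73455e+02  1.96894e+02]
4.0 [498.9  65.9 231.6] [-3.142e+00 -1.000e-03 -1.560e-01] [ 0.13  0.16  1.89 -0.    1.09  1.86] [ 0.8 -1.3 -0.5]
```

servo_tool --rows '[[85, [10, -40, 0], [0, 0, 0]], [85, [10, -40, 0], [0, 0, 0]], [85, [10, -40, 0], [0, 0, 0]], [60, [9.4, -38.7, 0], [0, 0, 0]], [60, [0, 0, 30], [0, 0, 0]], [60, [0, 0, 30], [0, 0, 0]], [60, [0, 0, 20], [0, 0, 0]], [60, [0, 0, 0], [0, 0, 0]]]'

```text
clock: 5.0
eef_pos: [560.8, 214.3, 149.8]
tcp_rot: [3.14, 0.003, -0.156]
contact_force: [0.0, -0.7, -0.9]
opening: 0.701
```

Run:
```python
from h import *
t=grab_frame("top");s=grab_frame("side")
def crop(im,n,p,h):
    u,v=proj(n,p).astype(int); print(n,u-h,v-h); return cv2.resize(im[v-h:v+h,u-h:u+h],(400,400),interpolation=cv2.INTER_CUBIC)
cv2.imwrite("pics/d.png",np.hstack([crop(t,"top",[560,216,126],40),crop(s,"side",[560,216,126],40)]))
e=sense(); print(e["eef_pos"],e["tcp_rot"]); 
for n in("top","side"):
  for b in boxes_of(n,"wrench_bar")[:2]: print(n,b["conf"],w(n,b["centre"]).round(1))
```

```text
top 116 154
side 193 216
[562.26347145 214.82224749 151.89759133] [-3.14135051e+00 -4.47166089e-04 -1.56297881e-01]
side 0.81 [555.5 217.5 113. ]
```

View pics/d.png

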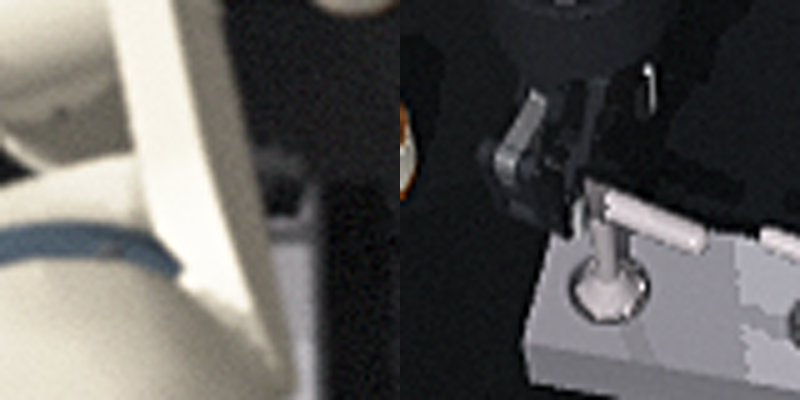

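Run:
```python
from h import *
o=np.array([193,216]);c=np.cos(-.156);s=np.sin(-.156)
f=lambda p:((proj("side",p)-o+.5)*5+[400,0]).round()
for dx in(-11,0,11): print("finger tip",dx,f([562.3+dx*c+30*-s,214.8+dx*s+30*c,150]))
for z in (55,100,126): print("shank",z,f([562.3,214.8,z]))
print("bar ends",[f([562.3+k*c,214.8+k*s,126]) for k in(-55,55)])
```

```text
finger tip -11 [591. 237.]
finger tip 0 [569. 228.]
finger tip 11 [547. 219.]
shank 55 [611. 275.]
shank 100 [606. 229.]
shank 126 [603. 201.]
bar ends [array([711., 246.]), array([498., 158.])]
```

servo_tool --rows '[[60, [0, 0, 25], [0, 0, 0]], [60, [0, 0, 20], [0, 0, 0]], [60, [0, 0, 0], [0, 0, 0]], [0, [0, 0, 0], [0, 0, 0]], [0, [0, 0, 0], [0, 0, 0]], [0, [0, 0, 0], [0, 0, 0]], [0, [0, 0, 0], [0, 0, 0]], [0, [0, 0, 0], [0, 0, 0]]]' --force 70

```text
clock: 6.2
eef_pos: [562.7, 214.9, 107.4]
tcp_rot: [-3.141, -0.002, -0.156]
contact_force: [-0.2, -0.6, 7.2]
opening: 0.139
```

servo_tool --rows '[[0, [0, 0, 0], [0, 0, 0]], [0, [0, 0, -10], [0, 0, 0]], [0, [0, 0, -15], [0, 0, 0]], [0, [0, 0, -25], [0, 0, 0]], [0, [0, 0, -25], [0, 0, 0]], [0, [0, 0, -25], [0, 0, 0]], [0, [0, 0, 0], [0, 0, 0]], [0, [0, 0, 0], [0, 0, 0]]]' --force 100

```text
clock: 7.2
eef_pos: [561.4, 214.5, 205.7]
tcp_rot: [3.141, 0.001, -0.156]
contact_force: [0.0, 0.6, -4.5]
opening: 0.13
```

Run:
```python
from h import *
s=grab_frame("side")
e=sense(); p=e["eef_pos"]; print(p,e["tcp_rot"],e["contact_force"],e["wrist_torque"],e["opening"])
u,v=proj("side",[p[0],p[1],p[2]-40]).astype(int);h=40;print(u-h,v-h)
im=s[v-h:v+h,u-h:u+h]; cv2.imwrite("pics/e.png",cv2.resize(im,(560,560),interpolation=cv2.INTER_CUBIC))
```

```text
[561.13101492 214.38822326 205.21443404] [ 3.14070855e+00  1.53475492e-03 -1.56283827e-01] [ 0.36442101 -0.48498961 -4.40398366] [-0.06408469  0.02139591 -0.020177  ] 0.1305183941527054
192 206
```

View pics/e.png

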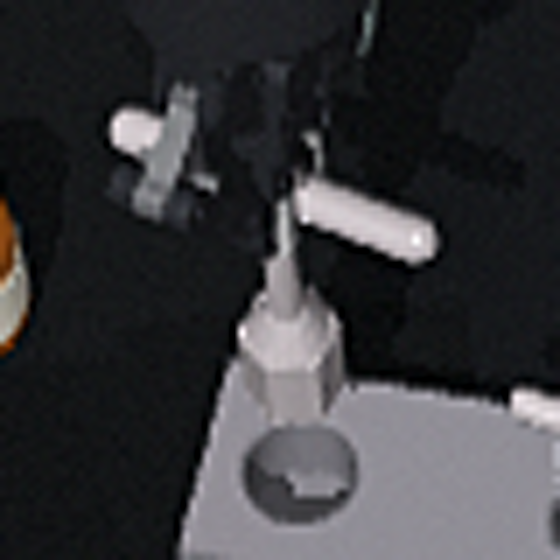

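servo_tool --rows '[[0, [8.3, 52, -12], [0, 0, 0]], [0, [8.3, 52, -12], [0, 0, 0]], [0, [8.3, 52, -12], [0, 0, 0]], [0, [8.3, 52, -10], [0, 0, 0]], [0, [8.3, 52, 0], [0, 0, 0]], [0, [8.3, 52, 0], [0, 0, -2.5]], [0, [8.3, 52, 0], [0, 0, -2.5]], [0, [8, 51, 0], [0, 0, -2.5]]]'

```text
clock: 8.25
eef_pos: [568.6, -206.8, 250.9]
tcp_rot: [-3.141, 0.002, -0.024]
contact_force: [-0.6, 0.1, -3.3]
opening: 0.125
```

Run:
```python
from tmpl import *
s=np.mean([grab_frame("side").astype(float) for _ in range(4)],0); np.save("held.npy",s)
e=sense(); p=e["eef_pos"]; print(e["clock"],p,e["tcp_rot"],e["contact_force"])
u,v=proj("side",[562,-206,150]).astype(int);h=40;print(u-h,v-h)
im=np.clip(s[v-h:v+h,u-h:u+h],0,255).astype(np.uint8)
im=cv2.resize(im,(560,560),interpolation=cv2.INTER_CUBIC)
cv2.imwrite("pics/f.png",im)
# bolt0 yaw alone
for n,c in(("top",(507.8,-207.8,.04)),("side",(510,-207.9,.04))):
    g=np.load(f"avg_{n}.npy").mean(2); h=14; uv0=np.round(proj(n,[c[0]+53,c[1]+2,116])).astype(int)-h; I=g[uv0[1]:uv0[1]+2*h,uv0[0]:uv0[0]+2*h]
    M=np.zeros(I.shape); cv2.circle(M,tuple(int(round(t)) for t in proj(n,[c[0]+53,c[1]+2,116])-uv0),8,1,-1)
    out=[]
    for q in np.arange(-1.3,-.59,.05):
        b=1e9
        for dx in np.arange(-1.5,1.6,.75):
            for dy in np.arange(-1.5,1.6,.75):
                B=[render(n,[c[0]+dx,c[1]+dy,c[2],q]+list(l),[0],uv0,h,2).ravel() for l in((1,0,0),(0,1,0),(0,0,1))]
                w_=M.ravel()**.5; A=np.array(B).T*w_[:,None]; x,r,_,_=np.linalg.lstsq(A,I.ravel()*w_,rcond=None)
                b=min(b,((A@x-I.ravel()*w_)**2).sum()/M.sum())
        out.append((round(q,2),round(b)))
    print(n,out)
```

```text
8.45 [ 568.58499826 -205.86518169  250.76323724] [-3.14046265e+00  2.35609847e-03 -2.77964235e-02] [ 0.28345967  0.74972379 -3.30028218]
237 90Traceback (most recent call last):
  File "<stdin>", line 17, in <module>
  File "tmpl.py", line 15, in render
    cv2.fillConvexPoly(im,cv2.convexHull(px(P)),dark)
    ~~~~~~~~~~~~~~~~~~^^^^^^^^^^^^^^^^^^^^^^^^^^^^^^^
cv2.error: OpenCV(4.12.0) :-1: error: (-5:Bad argument) in function 'fillConvexPoly'
> Overload resolution failed:
>  - Layout of the output array img is incompatible with cv::Mat
>  - Expected Ptr<cv::UMat> for argument 'img'
```

View pics/f.png

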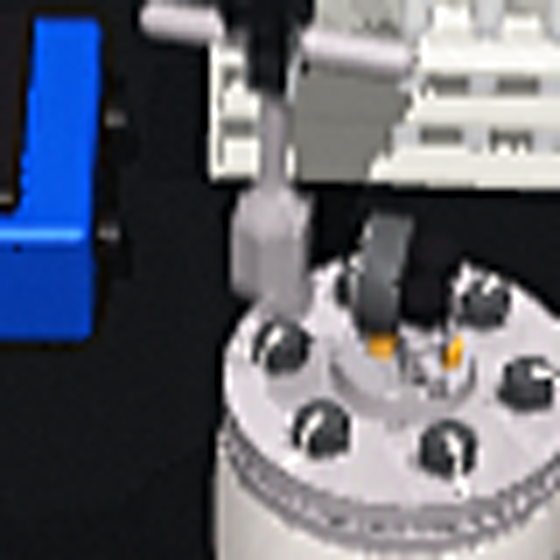

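```bash
sed -i 's/fillConvexPoly(im,cv2.convexHull(px(P)),dark)/fillConvexPoly(im,cv2.convexHull(px(P)),float(dark))/; s/im=np.full((2\*h\*SS,2\*h\*SS),bg)/im=np.full((2*h*SS,2*h*SS),float(bg))/; s/px(np.array(q)),line)/px(np.array(q)),float(line))/' tmpl.py
python3 - <<'E'
from tmpl import *
s=np.load("held.npy"); u0,v0=250,88; W,H=52,52; z=11
im=cv2.resize(np.clip(s[v0:v0+H,u0:u0+W],0,255).astype(np.uint8),None,fx=z,fy=z,interpolation=cv2.INTER_CUBIC)
px=lambda P:np.round(((projm("side",P)-[u0,v0]+.5)*z)).astype(np.int32)
x,y,zt,a=568.6,-205.9,250.8,-.028; m=zt+19-120
def wire(P,c): cv2.polylines(im,[px(P)],True,c,1)
for zz in(m,m+36): wire(hexa(x,y,a,17,zz),(0,0,255))
t=np.linspace(0,2*np.pi,24)
wire(np.c_[x+5.5*np.cos(t),y+5.5*np.sin(t),0*t+m+50],(0,0,255))
d=np.array([np.cos(a),np.sin(a)])
for k in(-55,55):
    c=np.r_[[x,y]+d*k,m+120]; wire(c+np.c_[-7*np.cos(t)*d[1],7*np.cos(t)*d[0],7*np.sin(t)],(0,255,0))
for zz in(110,120): wire(hexa(563,-205.8,.97,12.7,zz),(255,0,0))
cv2.imwrite("pics/g.png",im)
for n,c in(("top",(507.8,-207.8,.04)),("side",(510,-207.9,.04))):
    g=np.load(f"avg_{n}.npy").mean(2); h=14; uv0=np.round(proj(n,[c[0]+53,c[1]+2,116])).astype(int)-h; I=g[uv0[1]:uv0[1]+2*h,uv0[0]:uv0[0]+2*h]
    M=np.zeros(I.shape); cv2.circle(M,tuple(int(round(t)) for t in proj(n,[c[0]+53,c[1]+2,116])-uv0),8,1.,-1)
    w_=M.ravel()**.5; out=[]
    for q in np.arange(-1.3,-.59,.07):
        b=1e9
        for dx in np.arange(-1.5,1.6,1.):
            for dy in np.arange(-1.5,1.6,1.):
                A=np.array([render(n,[c[0]+dx,c[1]+dy,c[2],q]+list(l),[0],uv0,h,2).ravel() for l in((1,0,0),(0,1,0),(0,0,1))]).T*w_[:,None]
                x_=np.linalg.lstsq(A,I.ravel()*w_,rcond=None)[0]; b=min(b,((A@x_-I.ravel()*w_)**2).sum()/M.sum())
        out.append((round(float(q),2),round(b)))
    print(n,out)
E
```

```text
top [(-1.3, 620), (-1.23, 558), (-1.16, 504), (-1.09, 460), (-1.02, 466), (-0.95, 458), (-0.88, 455), (-0.81, 452), (-0.74, 475), (-0.67, 510), (-0.6, 541)]
side [(-1.3, 1971), (-1.23, 1927), (-1.16, 1884), (-1.09, 1838), (-1.02, 1822), (-0.95, 1797), (-0.88, 1794), (-0.81, 1804), (-0.74, 1828), (-0.67, 1872), (-0.6, 1907)]
```

View pics/g.png

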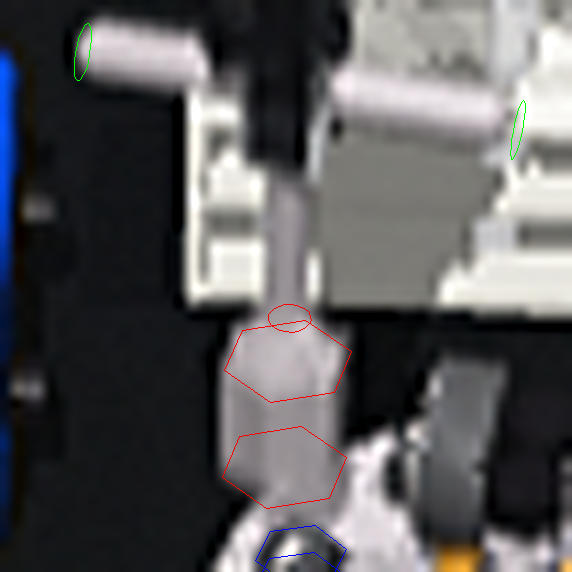

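```bash
cat > wf.py <<'E'
from tmpl import *
from scipy.spatial.transform import Rotation as Ro
from scipy.optimize import minimize
def sil(p,tcp,yaw,u0,v0,W,H,SS=6):
    dx,dy,dz,ro,pi,ya=p; B=np.array([tcp[0],tcp[1],tcp[2]+19])+[dx,dy,dz]; R=Ro.from_euler("xyz",[ro,pi,yaw+ya]).as_matrix()
    t=np.linspace(0,2*np.pi,20,endpoint=False); im=np.zeros((H*SS,W*SS),np.uint8)
    cyl=lambda r,z:np.c_[r*np.cos(t),r*np.sin(t),0*t+z]
    parts=[np.r_[hexa(0,0,0,17,-120),hexa(0,0,0,17,-84)],np.r_[hexa(0,0,0,17,-84),cyl(5.5,-70)],np.r_[cyl(5.5,-70),cyl(5.5,0)],
      np.r_[np.c_[0*t-55,7*np.cos(t),7*np.sin(t)],np.c_[0*t+55,7*np.cos(t),7*np.sin(t)]]]
    for P in parts:
        q=np.round((projm("side",P@R.T+B)-[u0,v0]+.5)*SS-.5).astype(np.int32); cv2.fillConvexPoly(im,cv2.convexHull(q),255)
    return cv2.resize(im,(W,H),interpolation=cv2.INTER_AREA)/255.
E
python3 - <<'E'
from wf import *
f=grab_frame("side"); r=trace("side","wrench"); e=sense(); tcp=e["eef_pos"]; yaw=e["tcp_rot"][2]
u0,v0,W,H=245,80,60,70
cands=[q["mask"] for q in r]; print([(round(q["conf"],2),int(q["mask"].sum()),int(q["mask"][v0:v0+H,u0:u0+W].sum())) for q in r])
m=max(cands,key=lambda m:m[v0:v0+H,u0:u0+W].sum())[v0:v0+H,u0:u0+W].astype(float)
ok=np.ones_like(m); ok[:28,18:36]=0  # gripper region hiding the bar
ok[:22,20:34]=0
s=np.load("held.npy")[v0:v0+H,u0:u0+W]
cost=lambda p:(ok*(sil(p,tcp,yaw,u0,v0,W,H)-m)**2).sum()+ .02*(p[2]/1)**2+ (p[3]/.05)**2*.2+(p[4]/.05)**2*.2
for x0 in([0]*6,[0,-3,0,.05,0,.05]):
    x0=np.array(x0,float); sim=np.array([x0]+[x0+np.eye(6)[i]*[3,3,1,.05,.05,.08][i] for i in range(6)])
    o=minimize(cost,x0,method="Nelder-Mead",options=dict(initial_simplex=sim,maxiter=900)); print(round(cost(x0),1),round(o.fun,1),o.x.round(3))
S=sil(o.x,tcp,yaw,u0,v0,W,H)
z=9; big=lambda a:cv2.resize(a,None,fx=z,fy=z,interpolation=cv2.INTER_CUBIC)
im=big(np.clip(s,0,255).astype(np.uint8)); 
for a,c in((m,(0,255,255)),(S,(0,0,255)),(sil([0]*6,tcp,yaw,u0,v0,W,H),(0,255,0))):
    cs,_=cv2.findContours((big(a)>.5).astype(np.uint8),cv2.RETR_LIST,cv2.CHAIN_APPROX_NONE); cv2.drawContours(im,cs,-1,c,1)
cv2.imwrite("pics/h.png",im); print(tcp,yaw,im.shape)
E
```

```text
[(0.81, 362, 362), (0.3, 742, 0)]
38.5 32.6 [ 0.794  0.969 -0.017 -0.001  0.002 -0.004]
70.8 32.2 [ 1.200e-02  1.304e+00  4.200e-02 -6.000e-03 -2.000e-03 -1.000e-03]
[ 568.83984431 -204.375417    251.30043453] -0.025461000875022677 (630, 540, 3)
```

View pics/h.png

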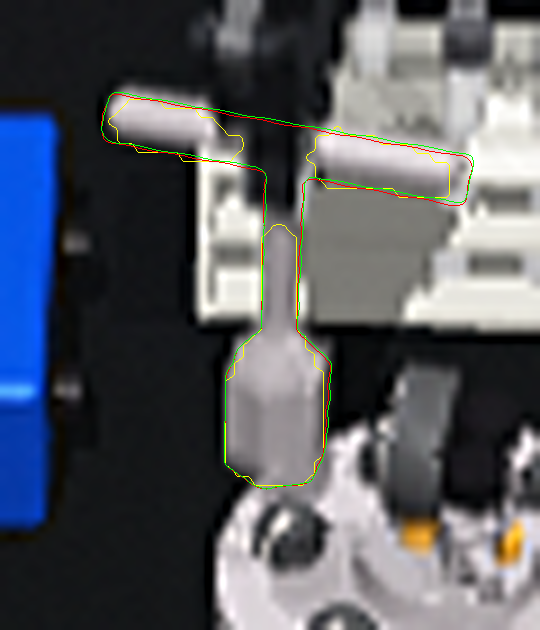

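servo_tool --rows '[[0, [-6.2, 1, 0], [0, 0, 0]], [0, [0, 0, 8], [0, 0, 4.6]], [0, [0, 0, 7], [0, 0, 0]], [0, [0, 0, 0], [0, 0, 0]], [0, [0, 0, 0], [0, 0, 0]]]' --force 110

```text
clock: 9.18
eef_pos: [563.3, -206.0, 237.5]
tcp_rot: [3.142, -0.0, -0.104]
contact_force: [0.3, 0.7, -4.5]
opening: 0.121
```

```bash
cat > look.py <<'E'
from wf import *
import sys
def look(n=8,u0=240,v0=80,W=65,H=75,fit=True):
    P=[];F=[];ms=[]
    for i in range(n): F.append(grab_frame("side").astype(float)); e=sense(); P.append(np.r_[e["eef_pos"],e["tcp_rot"][2],e["contact_force"],e["wrist_torque"]])
    P=np.array(P); a=P.mean(0); print("clock",e["clock"],"tcp",a[:4].round(3),"sd",P.std(0)[:4].round(3),"F",a[4:7].round(1),"T",a[7:].round(3),"cmdq",e["qpos"].round(3))
    return a,np.mean(F,0)
E
python3 - <<'E'
from look import *
a,F=look(); np.save("h2.npy",F); u0,v0,W,H=240,80,65,75
ms=[]
for i in range(3):
    r=trace("side","wrench"); m=max((q["mask"] for q in r),key=lambda m:m[v0:v0+H,u0:u0+W].sum())[v0:v0+H,u0:u0+W]; ms.append(m); grab_frame("side")
m=np.mean(ms,0); ok=np.ones_like(m); u,v=(projm("side",np.array([[a[0],a[1],a[2]+19]]))[0]-[u0,v0]).round().astype(int); ok[:v+12,u-9:u+9]=0
cost=lambda p:(ok*(sil([p[0],p[1],0,0,0,p[2]],a[:3],a[3],u0,v0,W,H)-m)**2).sum()
o=minimize(cost,[0,0,0],method="Nelder-Mead",options=dict(initial_simplex=[[0,0,0],[3,0,0],[0,3,0],[0,0,.1]])); print(o.fun,cost([0,0,0]),o.x.round(3))
E
```

```text
clock 9.575 tcp [ 5.63300e+02 -2.06158e+02  2.37499e+02 -1.05000e-01] sd [0.047 0.052 0.087 0.   ] F [-0.2  0.2 -3.5] T [0.006 0.012 0.001] cmdq [-0.353  0.308  1.683  0.     1.15   1.323]
28.045520953479432 39.94583621683968 [ 0.623  1.962 -0.015]
```

servo_tool --rows '[[0, [-0.7, 0.9, 6], [0, 0, 0]], [0, [0, 0, 4], [0, 0, 0]], [0, [0, 0, 2.5], [0, 0, 0]], [0, [0, 0, 2], [0, 0, 0]], [0, [0, 0, 0], [0, 0, 0]], [0, [0, 0, 0], [0, 0, 0]]]'

```text
clock: 10.62
eef_pos: [562.5, -207.0, 222.9]
tcp_rot: [3.142, -0.0, -0.106]
contact_force: [-0.2, -0.6, -4.3]
opening: 0.126
```

Run:
```python
from look import *
a,F=look(6)
```

```text
clock 10.925 tcp [ 5.62457e+02 -2.06974e+02  2.22904e+02 -1.06000e-01] sd [0.024 0.018 0.027 0.   ] F [-0.1  0.3 -3.8] T [0.    0.013 0.002] cmdq [-0.355  0.321  1.699  0.     1.121  1.321]
```

servo_tool --rows '[[0, [0, 0, 1.5], [0, 0, 0]], [0, [0, 0, 1], [0, 0, 0]], [0, [0, 0, 1], [0, 0, 0]], [0, [0, 0, 0], [0, 0, 0]], [0, [0, 0, 0], [0, 0, 0]]]'

```text
clock: 11.55
eef_pos: [562.3, -206.9, 219.2]
tcp_rot: [-3.141, 0.0, -0.106]
contact_force: [-0.1, 0.1, -3.6]
opening: 0.128
```

Run:
```python
from look import *
a,F=look(6)
```

```text
clock 11.85 tcp [ 5.62354e+02 -2.06933e+02  2.19271e+02 -1.06000e-01] sd [0.012 0.014 0.014 0.   ] F [ 0.1  0.5 -3.5] T [0.143 0.068 0.028] cmdq [-0.355  0.325  1.702  0.     1.114  1.321]
```

servo_tool --rows '[[0, [0, 0, 1.5], [0, 0, 0]], [0, [0, 0, 1.5], [0, 0, 0]], [0, [0, 0, 1.5], [0, 0, 0]], [0, [0, 0, 0], [0, 0, 0]], [0, [0, 0, 0], [0, 0, 0]]]'

```text
clock: 12.48
eef_pos: [562.2, -206.9, 214.5]
tcp_rot: [-3.141, 0.001, -0.106]
contact_force: [-0.9, 1.2, -4.2]
opening: 0.12
```

Run:
```python
from look import *
a,F=look(4)
```

```text
clock 12.675 tcp [ 5.62279e+02 -2.06880e+02  2.14627e+02 -1.06000e-01] sd [0.024 0.008 0.053 0.   ] F [-0.1  1.4 -4.7] T [0.241 0.085 0.019] cmdq [-0.355  0.329  1.707  0.     1.106  1.321]
```

servo_tool --rows '[[0, [0, -0.5, 1.5], [0, 0, 0]], [0, [0, 0, 1], [0, 0, 0]], [0, [0, 0, 1], [0, 0, 0]], [0, [0, 0, 0.8], [0, 0, 0]], [0, [0, 0, 0], [0, 0, 0]]]'

```text
clock: 13.3
eef_pos: [563.0, -206.7, 211.6]
tcp_rot: [3.141, -0.002, -0.106]
contact_force: [-1.3, 1.0, 5.1]
opening: 0.129
```

Run:
```python
from look import *
a,F=look(4)
```

```text
clock 13.5 tcp [ 5.63001e+02 -2.06675e+02  2.11596e+02 -1.06000e-01] sd [0.005 0.014 0.016 0.   ] F [-2.1  0.9  5.3] T [0.215 0.365 0.002] cmdq [-0.354  0.332  1.71   0.     1.097  1.322]
```

servo_tool --rows '[[0, [0, 0, 0], [0, 0, 5]], [0, [0, 0, 0], [0, 0, 7]], [0, [0, 0, 0], [0, 0, 7]], [0, [0, 0, 0], [0, 0, 7]], [0, [0, 0, 0], [0, 0, 7]], [0, [0, 0, 0], [0, 0, 7]], [0, [0, 0, 0], [0, 0, 4]], [0, [0, 0, 0], [0, 0, 0]]]'

```text
clock: 14.5
eef_pos: [562.9, -206.7, 211.6]
tcp_rot: [-3.141, -0.001, -0.874]
contact_force: [-2.3, 1.7, 5.0]
opening: 0.124
```

Run:
```python
from look import *
a,F=look(3)
```

```text
clock 14.65 tcp [ 562.892 -206.659  211.615   -0.874] sd [0.017 0.008 0.018 0.   ] F [-2.2  0.8  5.9] T [0.182 0.443 0.085] cmdq [-0.354  0.332  1.71  -0.     1.098  2.09 ]
```

servo_tool --rows '[[0, [0, 0, 0], [0, 0, 3]], [0, [0, 0, 0], [0, 0, 3]], [0, [0, 0, 0], [0, 0, 2]], [0, [0, 0, 0], [0, 0, 0]]]'

```text
clock: 15.15
eef_pos: [562.9, -206.6, 211.6]
tcp_rot: [-3.141, -0.001, -1.013]
contact_force: [-2.0, 0.8, 5.9]
opening: 0.123
```

Run:
```python
from look import *
a,F=look(3)
```

```text
clock 15.3 tcp [ 562.893 -206.656  211.623   -1.013] sd [0.011 0.005 0.004 0.   ] F [-2.5  0.8  5.8] T [0.189 0.467 0.158] cmdq [-0.354  0.332  1.71  -0.     1.098  2.23 ]
```

servo_tool --rows '[[0, [0, 0, 0], [0, 0, 1.5]], [0, [0, 0, 0], [0, 0, 1]], [0, [0, 0, 0], [0, 0, 0]]]'

```text
clock: 15.68
eef_pos: [562.9, -206.7, 211.6]
tcp_rot: [-3.141, -0.001, -1.057]
contact_force: [-2.8, 1.0, 5.6]
opening: 0.124
```

Run:
```python
from look import *
a,F=look(2)
```

```text
clock 15.775 tcp [ 562.884 -206.666  211.625   -1.057] sd [0.002 0.009 0.008 0.   ] F [-2.7  1.6  5.8] T [0.171 0.515 0.168] cmdq [-0.354  0.332  1.71  -0.     1.098  2.273]
```

servo_tool --rows '[[0, [0, 0, 0], [0, 0, 1.5]], [0, [0, 0, 0], [0, 0, 1]], [0, [0, 0, 0], [0, 0, 0]]]'

```text
clock: 16.15
eef_pos: [562.9, -206.6, 211.6]
tcp_rot: [-3.141, -0.001, -1.1]
contact_force: [-2.1, 0.0, 6.0]
opening: 0.129
```

Run:
```python
from look import *
a,F=look(2)
```

```text
clock 16.25 tcp [ 562.879 -206.628  211.615   -1.1  ] sd [0.008 0.004 0.001 0.   ] F [-2.6  0.2  5.2] T [0.218 0.447 0.228] cmdq [-0.354  0.332  1.71  -0.     1.098  2.317]
```

servo_tool --rows '[[0, [0, 0, 0], [0, 0, 1.5]], [0, [0, 0, 0], [0, 0, 1]], [0, [0, 0, 0], [0, 0, 0]]]'

```text
clock: 16.62
eef_pos: [562.9, -206.6, 211.6]
tcp_rot: [-3.141, -0.001, -1.144]
contact_force: [-3.1, 1.6, 5.5]
opening: 0.127
```

Run:
```python
from look import *
a,F=look(2)
```

```text
clock 16.725 tcp [ 562.868 -206.654  211.62    -1.144] sd [0.003 0.01  0.002 0.   ] F [-1.6  1.   6. ] T [0.208 0.418 0.198] cmdq [-0.354  0.332  1.71  -0.     1.098  2.36 ]
```

servo_tool --rows '[[0, [0, 0, 0], [0, 0, 1.5]], [0, [0, 0, 0], [0, 0, 1]], [0, [0, 0, 0], [0, 0, 0]]]'

```text
clock: 17.1
eef_pos: [562.9, -206.6, 211.6]
tcp_rot: [-3.141, -0.001, -1.188]
contact_force: [-1.0, 1.5, 5.4]
opening: 0.13
```

Run:
```python
from look import *
a,F=look(2)
```

```text
clock 17.2 tcp [ 562.893 -206.62   211.602   -1.187] sd [0.006 0.004 0.015 0.   ] F [-2.6  0.6  5.7] T [0.235 0.454 0.212] cmdq [-0.354  0.332  1.71  -0.     1.098  2.404]
```

```bash
cat > wy.py <<'E'
from look import *
a,F=look(3); np.save("h3.npy",F); u0,v0,W,H=235,90,70,75
ms=[]
for i in range(2):
    r=trace("side","wrench"); m=max((q["mask"] for q in r),key=lambda m:m[v0:v0+H,u0:u0+W].sum())[v0:v0+H,u0:u0+W]; ms.append(m); grab_frame("side")
m=np.mean(ms,0); ok=np.ones_like(m); u,v=(projm("side",np.array([[a[0],a[1],a[2]+19]]))[0]-[u0,v0]).round().astype(int); ok[:v+12,u-9:u+9]=0
for y0 in(-.2,0,.2):
    cost=lambda p:(ok*(sil([p[0],p[1],0,0,0,p[2]],a[:3],a[3],u0,v0,W,H)-m)**2).sum()
    o=minimize(cost,[0,0,y0],method="Nelder-Mead",options=dict(initial_simplex=[[0,0,y0],[3,0,y0],[0,3,y0],[0,0,y0+.1]])); print(m.sum(),round(o.fun,1),o.x.round(3))
z=8; big=lambda a:cv2.resize(a,None,fx=z,fy=z,interpolation=cv2.INTER_CUBIC); im=big(np.clip(F[v0:v0+H,u0:u0+W],0,255).astype(np.uint8))
for b,c in((sil([0]*6,a[:3],a[3],u0,v0,W,H),(0,255,0)),(sil([0,0,0,0,0,.2],a[:3],a[3],u0,v0,W,H),(0,0,255))):
    cs,_=cv2.findContours((big(b)>.5).astype(np.uint8),cv2.RETR_LIST,cv2.CHAIN_APPROX_NONE); cv2.drawContours(im,cs,-1,c,1)
cv2.imwrite("pics/i.png",im)
E
python3 wy.py
```

```text
clock 17.35 tcp [ 562.892 -206.628  211.613   -1.187] sd [0.01  0.018 0.009 0.   ] F [-2.3  0.7  6. ] T [0.231 0.479 0.188] cmdq [-0.354  0.332  1.71  -0.     1.098  2.404]
260.0 9.4 [ 0.281 -0.958 -0.085]
260.0 9.9 [ 0.383 -0.954 -0.087]
260.0 9.3 [ 0.189 -0.615 -0.085]
```

View pics/i.png

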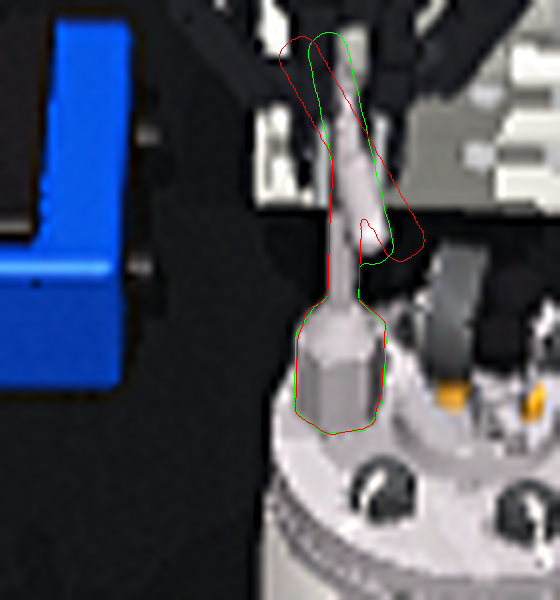

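servo_tool --rows '[[0, [0, 0, 0], [0, 0, 1.5]], [0, [0, 0, 0], [0, 0, 1]], [0, [0, 0, 0], [0, 0, 0]]]'

```text
clock: 17.92
eef_pos: [562.9, -206.6, 211.6]
tcp_rot: [-3.141, -0.001, -1.231]
contact_force: [-2.3, 0.3, 5.0]
opening: 0.129
```

Run:
```python
from look import *
a,F=look(2)
```

```text
clock 18.025 tcp [ 562.895 -206.6    211.607   -1.231] sd [0.003 0.001 0.003 0.   ] F [-2.3  1.1  5.8] T [0.266 0.485 0.195] cmdq [-0.354  0.332  1.71  -0.     1.098  2.448]
```

servo_tool --rows '[[0, [0, 0, 0], [0, 0, 1.5]], [0, [0, 0, 0], [0, 0, 1]], [0, [0, 0, 0], [0, 0, 0]]]'

```text
clock: 18.4
eef_pos: [563.0, -206.6, 211.6]
tcp_rot: [-3.14, -0.001, -1.274]
contact_force: [-1.7, 0.8, 5.9]
opening: 0.124
```

Run:
```python
from look import *
a,F=look(2)
```

```text
clock 18.5 tcp [ 562.948 -206.611  211.618   -1.274] sd [0.006 0.    0.007 0.   ] F [-2.   1.1  5.5] T [0.273 0.404 0.502] cmdq [-0.354  0.332  1.71  -0.     1.098  2.491]
```

servo_tool --rows '[[0, [0, 0, 0], [0, 0, 1.5]], [0, [0, 0, 0], [0, 0, 0]], [0, [0, 0, 0], [0, 0, 0]]]'

```text
clock: 18.88
eef_pos: [563.0, -206.6, 211.6]
tcp_rot: [-3.14, -0.001, -1.3]
contact_force: [-1.2, 2.2, 4.6]
opening: 0.123
```

Run:
```python
from look import *
a,F=look(2)
```

```text
clock 18.975 tcp [ 562.998 -206.548  211.601   -1.3  ] sd [0.006 0.002 0.007 0.   ] F [-2.2  1.5  5.3] T [0.266 0.379 0.403] cmdq [-0.354  0.332  1.71  -0.     1.098  2.517]
```

servo_tool --rows '[[0, [0, 0, 0], [0, 0, -5]], [0, [0, 0, 0], [0, 0, -4]], [0, [0, 0, 0], [0, 0, 0]], [0, [0, 0, -3], [0, 0, 0]], [0, [0, 0, -5], [0, 0, 0]], [0, [0, 0, -8], [0, 0, 0]], [0, [0, 0, -12], [0, 0, 0]], [0, [0, 0, -12], [0, 0, 0]]]'

```text
clock: 19.98
eef_pos: [562.6, -206.6, 251.6]
tcp_rot: [-3.141, -0.0, -1.144]
contact_force: [-0.6, 0.1, -4.0]
opening: 0.124
```

Run:
```python
from look import *
a,F=look(2)
```

```text
clock 20.075 tcp [ 563.38  -206.855  252.978   -1.144] sd [0.024 0.007 0.371 0.   ] F [ 0.2  0.  -2.2] T [ 0.004 -0.021  0.001] cmdq [-0.354  0.294  1.668 -0.     1.177  2.361]
```

servo_tool --rows '[[0, [0, 0, 0], [0, 0, -9.4]], [0, [0, 0, 0], [0, 0, -9.4]], [0, [0, 0, 0], [0, 0, -9.4]], [0, [0, 0, 0], [0, 0, -9.4]], [0, [0, 0, 0], [0, 0, -9.4]], [0, [0, 0, 0], [0, 0, -9.6]], [0, [-8, -52, 0], [0, 0, 0]], [0, [-8, -52, 0], [0, 0, 0]]]'

```text
clock: 21.08
eef_pos: [562.6, -100.5, 250.3]
tcp_rot: [-3.141, 0.0, -0.158]
contact_force: [0.3, 0.3, -4.4]
opening: 0.127
```

servo_tool --rows '[[0, [-8, -52, 0], [0, 0, 0]], [0, [-8, -52, 0], [0, 0, 0]], [0, [-8, -52, 0], [0, 0, 0]], [0, [-8, -52, 0], [0, 0, 0]], [0, [-8, -52, 0], [0, 0, 0]], [0, [-8, -50, 10], [0, 0, 0]], [0, [0, 0, 10], [0, 0, 0]], [0, [0, 0, 10], [0, 0, 0]]]'

```text
clock: 22.08
eef_pos: [563.3, 212.2, 219.7]
tcp_rot: [3.141, 0.0, -0.155]
contact_force: [-0.2, 0.2, -3.5]
opening: 0.127
```

Run:
```python
from look import *
a,F=look(6)
u,v=proj("side",[510,-206,115]).round().astype(int);h=34
im=cv2.resize(np.clip(F[v-h:v+h,u-h:u+h],0,255).astype(np.uint8),(540,540),interpolation=cv2.INTER_CUBIC)
# held wrench near the hole
u0,v0,W,H=190,190,80,100
def big(x): return cv2.resize(x,None,fx=5.4,fy=5.4,interpolation=cv2.INTER_CUBIC)
j=big(np.clip(F[v0:v0+H,u0:u0+45],0,255).astype(np.uint8))
S=sil([0]*6,a[:3],a[3],u0,v0,45,H); cs,_=cv2.findContours((big(S)>.5).astype(np.uint8),cv2.RETR_LIST,cv2.CHAIN_APPROX_NONE); cv2.drawContours(j,cs,-1,(0,255,0),1)
cv2.imwrite("pics/j.png",np.hstack([im,j[:540]]))
n="side"; c=(510,-207.9,.04); g=F.mean(2); h=14; uv0=np.round(proj(n,[c[0]+53,c[1]+2,116])).astype(int)-h; I=g[uv0[1]:uv0[1]+2*h,uv0[0]:uv0[0]+2*h]
M=np.zeros(I.shape); cv2.circle(M,tuple(int(round(t)) for t in proj(n,[c[0]+53,c[1]+2,116])-uv0),8,1.,-1); w_=M.ravel()**.5; out=[]
for q in np.arange(-1.2,.41,.1):
    b=1e9
    for dx in(-1,0,1):
        for dy in(-1,0,1):
            A=np.array([render(n,[c[0]+dx,c[1]+dy,c[2],q]+list(l),[0],uv0,h,2).ravel() for l in((1,0,0),(0,1,0),(0,0,1))]).T*w_[:,None]
            x_=np.linalg.lstsq(A,I.ravel()*w_,rcond=None)[0]; b=min(b,((A@x_-I.ravel()*w_)**2).sum()/M.sum())
    out.append((round(float(q),2),round(b)))
print(out)
```

```text
clock 22.375 tcp [ 5.63454e+02  2.11350e+02  2.19875e+02 -1.57000e-01] sd [0.517 0.181 0.943 0.   ] F [-0.3 -0.2 -3.5] T [-0.032 -0.     0.008] cmdq [ 0.356  0.328  1.694 -0.     1.119  2.085]
[(-1.2, 1295), (-1.1, 1267), (-1.0, 1251), (-0.9, 1243), (-0.8, 1241), (-0.7, 1245), (-0.6, 1244), (-0.5, 1231), (-0.4, 1211), (-0.3, 1189), (-0.2, 1157), (-0.1, 1123), (0.0, 1093), (0.1, 1076), (0.2, 1075), (0.3, 1088), (0.4, 1116)]
```

View pics/j.png

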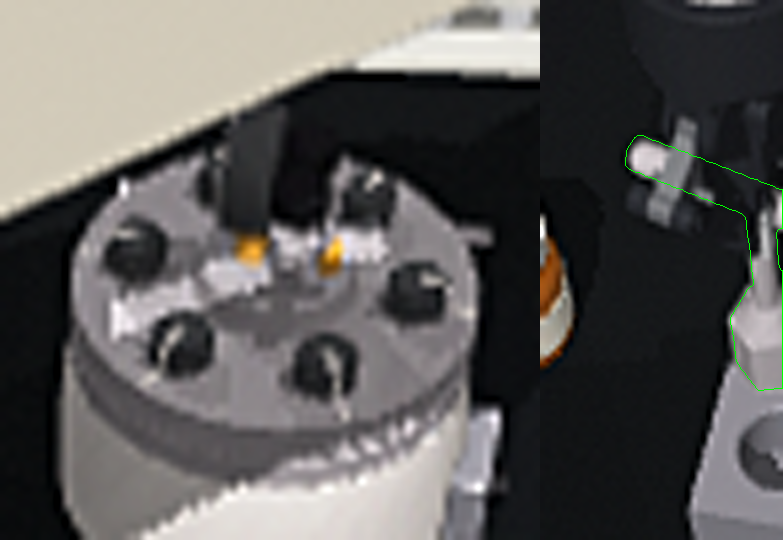

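```bash
cat > qf.py <<'E'
from look import *
def qfit(F,n,c,k,qs):
    g=F.mean(2); h=14; a=c[2]+k*np.pi/3; P=[c[0]+53*np.cos(a),c[1]+53*np.sin(a),116]
    uv0=np.round(proj(n,P)).astype(int)-h; I=g[uv0[1]:uv0[1]+2*h,uv0[0]:uv0[0]+2*h]
    M=np.zeros(I.shape); cv2.circle(M,tuple(int(round(t)) for t in proj(n,P)-uv0),7,1.,-1); w_=M.ravel()**.5; out=[]
    for q in qs:
        b=1e9
        for dx in(-1,0,1):
            for dy in(-1,0,1):
                cc=[P[0]+dx-53*np.cos(a),P[1]+dy-53*np.sin(a)]
                # treat bolt k as bolt 0 of a reactor turned by k*60 deg
                A=np.array([render(n,cc+[a,q]+list(l),[0],uv0,h,1.5).ravel() for l in((1,0,0),(0,1,0),(0,0,1))]).T*w_[:,None]
                x_=np.linalg.lstsq(A,I.ravel()*w_,rcond=None)[0]; b=min(b,((A@x_-I.ravel()*w_)**2).sum()/M.sum())
        out.append(b)
    return np.array(out)
if __name__=="__main__":
    F={n:np.mean([grab_frame(n).astype(float) for _ in range(6)],0) for n in("top","side")}
    for n in F: np.save(f"post_{n}.npy",F[n])
    qs=np.arange(-1.2,.61,.1)
    for n,c in(("top",(507.8,-207.8,.04)),("side",(510,-207.9,.04))):
        for k in(0,1,2,3):
            r=qfit(F[n],n,c,k,qs); print(n,k,"best q",round(float(qs[r.argmin()]),2),r.round().astype(int).tolist())
    e=sense(); print(e["clock"],e["eef_pos"])
E
python3 qf.py
```

```text
top 0 best q 0.0 [441, 429, 437, 442, 449, 440, 429, 380, 343, 283, 211, 184, 156, 172, 215, 271, 321, 346, 384]
top 1 best q 0.1 [263, 253, 251, 250, 256, 261, 253, 220, 190, 148, 109, 89, 82, 76, 96, 136, 175, 203, 228]
top 2 best q -0.1 [241, 235, 232, 235, 239, 234, 220, 195, 150, 108, 71, 50, 57, 85, 117, 156, 200, 227, 247]
top 3 best q 0.0 [411, 410, 416, 411, 415, 410, 390, 348, 299, 237, 177, 123, 120, 151, 201, 274, 349, 391, 413]
side 0 best q 0.1 [751, 709, 685, 680, 679, 688, 686, 665, 622, 606, 555, 511, 472, 448, 453, 467, 505, 537, 580]
side 1 best q 0.1 [1309, 1286, 1274, 1267, 1276, 1280, 1275, 1230, 1175, 1105, 1054, 1004, 964, 955, 1007, 1069, 1135, 1171, 1211]
side 2 best q 0.0 [636, 625, 611, 609, 601, 596, 577, 536, 494, 425, 364, 347, 331, 355, 417, 487, 556, 614, 628]
side 3 best q 0.0 [545, 529, 506, 504, 499, 478, 471, 441, 404, 379, 364, 350, 342, 357, 393, 451, 506, 549, 562]
22.975 [563.64138439 212.49381821 220.46698746]
```

servo_tool --rows '[[0, [-1.4, -2.2, 20], [0, 0, 0]], [0, [0, 0, 25], [0, 0, 0]], [0, [0, 0, 15], [0, 0, 0]], [0, [0, 0, 5], [0, 0, 0]], [0, [0, 0, 0], [0, 0, 0]], [0, [0, 0, 0], [0, 0, 0]]]'

```text
clock: 23.72
eef_pos: [563.2, 215.0, 156.3]
tcp_rot: [-3.141, -0.001, -0.156]
contact_force: [-0.7, 0.3, -3.1]
opening: 0.126
```

Run:
```python
from look import *
a,F=look(3)
u0,v0,W,H=190,205,75,75
ms=[]
for i in range(2):
    r=trace("side","wrench"); m=max((q["mask"] for q in r),key=lambda m:m[v0:v0+H,u0:u0+W].sum())[v0:v0+H,u0:u0+W]; ms.append(m); grab_frame("side")
m=np.mean(ms,0); ok=np.ones_like(m); u,v=(projm("side",np.array([[a[0],a[1],a[2]+19]]))[0]-[u0,v0]).round().astype(int); ok[:v+8,u-22:u+2]=0
cost=lambda p:(ok*(sil([p[0],p[1],0,0,0,p[2]],a[:3],a[3],u0,v0,W,H)-m)**2).sum()
o=minimize(cost,[0,0,0],method="Nelder-Mead",options=dict(initial_simplex=[[0,0,0],[3,0,0],[0,3,0],[0,0,.1]])); print(m.sum(),cost([0,0,0]),o.fun,o.x.round(3))
```

```text
clock 23.875 tcp [ 5.63085e+02  2.15004e+02  1.56257e+02 -1.56000e-01] sd [0.076 0.026 0.087 0.   ] F [ 0.1 -0.3 -3.8] T [ 0.02  -0.026  0.01 ] cmdq [0.362 0.398 1.751 0.    0.992 2.089]
400.5 65.45875432525952 43.85114186851211 [ 1.664  0.409 -0.012]
```

servo_tool --rows '[[0, [-0.6, 0, 5], [0, 0, 0]], [0, [0, 0, 6], [0, 0, 0]], [0, [0, 0, 5], [0, 0, 0]], [0, [0, 0, 0], [0, 0, 0]]]'

```text
clock: 24.58
eef_pos: [561.6, 214.8, 138.8]
tcp_rot: [3.141, 0.001, -0.156]
contact_force: [-0.2, 0.2, -3.4]
opening: 0.125
```

Run:
```python
from look import *
a,F=look(2)
```

```text
clock 24.675 tcp [ 5.61957e+02  2.14919e+02  1.39260e+02 -1.56000e-01] sd [0.072 0.034 0.11  0.   ] F [-0.1 -0.6 -3.6] T [0.016 0.008 0.013] cmdq [0.363 0.417 1.764 0.    0.961 2.09 ]
```

servo_tool --rows '[[0, [0.4, 0, 10], [0, 0, 0]], [0, [0, 0, 10], [0, 0, 0]], [0, [0, 0, 6], [0, 0, 0]], [0, [0, 0, 3], [0, 0, 0]], [0, [0, 0, 2], [0, 0, 0]], [0, [0, 0, 0], [0, 0, 0]]]'

```text
clock: 25.42
eef_pos: [562.5, 214.9, 108.5]
tcp_rot: [-3.142, -0.0, -0.156]
contact_force: [-0.4, 0.3, -3.3]
opening: 0.122
```

Run:
```python
from look import *
a,F=look(2)
```

```text
clock 25.525 tcp [ 5.62564e+02  2.14933e+02  1.08677e+02 -1.56000e-01] sd [0.015 0.004 0.027 0.   ] F [ 0.6  0.7 -3.4] T [0.006 0.002 0.004] cmdq [ 0.362  0.457  1.783 -0.     0.901  2.09 ]
```

servo_tool --rows '[[0, [0, 0, 0.8], [0, 0, 0]], [0, [0, 0, 0.5], [0, 0, 0]], [0, [0, 0, 0], [0, 0, 0]], [20, [0, 0, 0], [0, 0, 0]], [30, [0, 0, 0], [0, 0, 0]], [50, [0, 0, 0], [0, 0, 0]], [60, [0, 0, 0], [0, 0, 0]], [60, [0, 0, 0], [0, 0, 0]]]'

```text
clock: 26.52
eef_pos: [562.4, 214.9, 107.2]
tcp_rot: [3.142, -0.0, -0.156]
contact_force: [-0.3, 0.4, 0.1]
opening: 0.704
```

servo_tool --rows '[[60, [0, 0, -8], [0, 0, 0]], [60, [0, 0, -20], [0, 0, 0]], [60, [0, 0, -35], [0, 0, 0]], [60, [0, 0, -40], [0, 0, 0]], [60, [0, 0, -20], [0, 0, 0]], [60, [-14, 53, 0], [0, 0, 0]], [60, [-14, 53, 0], [0, 0, 0]], [60, [-14, 53, 0], [0, 0, 0]]]'

```text
clock: 27.52
eef_pos: [495.5, 63.1, 230.8]
tcp_rot: [-3.141, -0.001, -0.156]
contact_force: [0.2, -0.4, 0.0]
opening: 0.7
```

servo_tool --rows '[[60, [-14, 53, 0], [0, 0, 0]], [60, [-14, 53, 0], [0, 0, 0]], [60, [-14, 53, 0], [0, 0, 0]], [60, [-14, 53, 0], [0, 0, 0]], [60, [-14, 53, 0], [0, 0, 0]], [60, [-14, 53, 0], [0, 0, 0]], [60, [-14, 53, 0], [0, 0, 0]], [60, [-14, 53, 0], [0, 0, 0]]]'

```text
clock: 28.52
eef_pos: [318.7, -338.8, 231.0]
tcp_rot: [3.141, -0.001, -0.156]
contact_force: [0.8, 0.3, -0.0]
opening: 0.7
```

servo_tool --rows '[[60, [-14, 53, 0], [0, 0, 0]], [60, [-14, 53, 0], [0, 0, 0]], [60, [-14, 53, 0], [0, 0, 0]], [60, [-14, 53, 0], [0, 0, 0]], [60, [0, 0, 0], [0, 0, 0]], [60, [0, 0, 0], [0, 0, 0]]]'

```text
clock: 29.28
eef_pos: [231.1, -537.3, 230.2]
tcp_rot: [-3.141, 0.0, -0.157]
contact_force: [0.4, -0.2, -0.1]
opening: 0.704
```

Run:
```python
from qf import *
F={n:np.mean([grab_frame(n).astype(float) for _ in range(6)],0) for n in("top","side")}
qs=np.arange(-1.2,.61,.1)
for n,c in(("top",(507.8,-207.8,.04)),("side",(510,-207.9,.04))):
    print(n,[(k,round(float(qs[qfit(F[n],n,c,k,qs).argmin()]),2)) for k in(0,1,2,3,4)])
    for t in("wrench_bar","small_wrench","beaker","jar","liner","vial","gasket"): print(t,[(round(b["conf"],2),w(n,b["centre"]).round().tolist()) for b in boxes_of(n,t)[:1]])
def cr(n,p,h):
    u,v=proj(n,p).round().astype(int); return cv2.resize(np.clip(F[n][v-h:v+h,u-h:u+h],0,255).astype(np.uint8),(390,290 if 0 else 295),interpolation=cv2.INTER_CUBIC)
cv2.imwrite("pics/k.png",np.vstack([np.hstack([cr(n,p,36) for n in("top","side")]) for p in([510,-207,115],[510,210,90])]))
e=sense(); print(e["clock"],e["eef_pos"],e["contact_force"])
```

```text
top [(0, -0.1), (1, -0.1), (2, 0.2), (3, 0.1), (4, 0.0)]
wrench_bar [(0.56, [556.0, 207.0, 131.0])]
small_wrench [(0.63, [453.0, 203.0, 105.0])]
beaker [(0.5, [503.0, 200.0, 46.0])]
jar [(0.78, [712.0, 162.0, 86.0])]
liner [(0.73, [397.0, 3.0, 36.0])]
vial []
gasket [(0.61, [498.0, -199.0, 111.0])]
side [(0, 0.1), (1, 0.0), (2, 0.0), (3, 0.0), (4, -0.2)]
wrench_bar [(0.75, [561.0, 218.0, 127.0])]
small_wrench [(0.58, [456.0, 209.0, 110.0])]
beaker [(0.63, [635.0, 2.0, 59.0])]
jar [(0.8, [714.0, 177.0, 68.0])]
liner [(0.64, [401.0, 15.0, 42.0])]
vial []
gasket [(0.22, [398.0, 12.0, 46.0])]
30.575 [ 231.22118523 -537.72362644  230.1708735 ] [ 0.60572429 -0.04637728  0.33562508]
```

View pics/k.png

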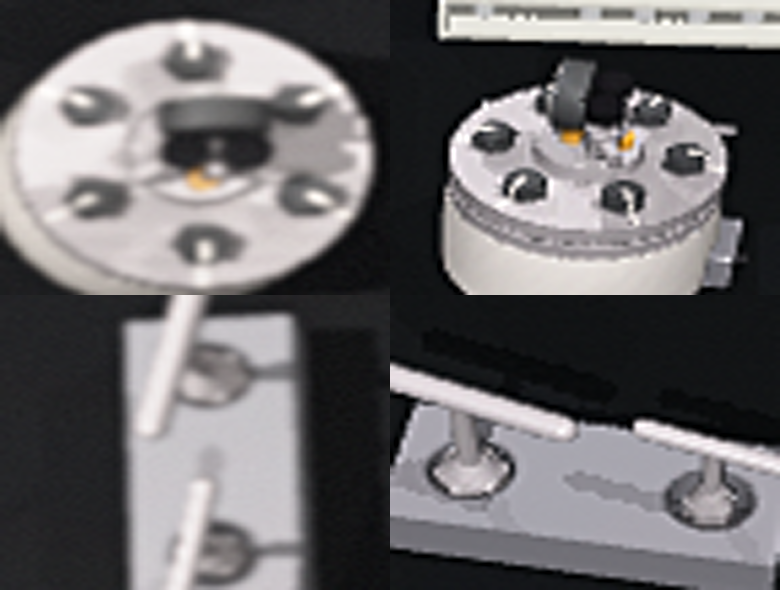

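The last picture shows bolt0's line pointing straight outwards (top view, near 190,35) and meeting the flange mark. The large wrench stands upright in its own hole, and the small wrench is in place. I'll hand the job in.

```bash
python3 -c "
from rig import *
print(sign_off())"
```

```text
the job is handed in; nothing more can be done
None
```

The backed-off bolt is tight again and the larger wrench is back upright in its own hole. I handed the job in at about 30.6 s of the 51 s allowed.

**What I did:** I lifted the larger wrench by its crossbar and lowered it over the bolt until its end rested on the flange. I then turned it clockwise until the torque jumped from a steady 0.2 N m to 0.5 N m. After backing off within the play I lifted it away, lowered it into its hole and moved the arm clear.

**What the last checks showed:**
- **Bolt:** the camera fits put it at -0.1 rad (top) and +0.1 rad (side). The bolts I left alone scattered by up to 0.2 rad in the same fits, so this agrees with tight. In the last picture its line points straight out to the flange line.
- **Wrenches:** the larger one stands upright in the hole it came from, and the smaller one is in its place.
- **Forces:** every reading I took was 8 N or less. None showed contact where there should have been none, and nothing suggested the gauge was touched.

**Doubts and disagreements:**
- **Stop angle:** the bolt stopped about 0.1 rad later than I had predicted from the play and the reactor's yaw. I put this down to measurement error.
- **Last torque step:** the reading eased from 0.5 to 0.4 N m on the final small turn, probably a slight slip of the wrench in the grip.
- **Bench items not confirmed:** in the final look the networks did not find the vial and gave false hits for the gasket, so I could not check either. I did not look for the spatula again. The arm's path stayed well above or away from all three.

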